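Wedge up the sagging leaf of a bench press

ROBOT

A 7-joint arm with a two-finger parallel gripper is mounted at the origin on the work surface. World frame = base frame: x ahead of the robot, y to its left, z up, the work surface at z = 0. Lengths are in m, angles in rad, forces in N, time in s.
With the tool pointing down it reaches from about 0.4 to 0.85 m from the base axis. Payload 10.4 kg.
Tool frame: the origin (TCP) lies midway between the tips of the shut fingers; the grasp point (between the pads) lies 19 mm behind it; z points along the fingers, y is the line along which they close (so a half turn about z gives the same grasp; the last joint's range is limited). The gripper opens to 87 mm and grips with 3 to 60 N. Pads are 19 mm wide; open, the fingers measure 117 mm over their backs; the gripper's body (75 mm by 190 mm) begins 51 mm behind the grasp point.
Start: joints at [-1.298, 0.332, -0.065, 1.46, 0.022, 1.35, -0.088], TCP at [0.182, 0.598, 0.223] pointing down, gripper open.
Joint ranges: [-2.6, 2.6], [-0.5, 2.12], [-1.47, 1.34], [0.16, 2.42], [-1.27, 4.41], [0.06, 2.06], [-2.6, 2.6]. Speed limits (rad/s): [2.22, 2.22, 2.79, 2.79, 3.14, 3.14, 3.14].

INTERFACE

Orientations are given as a unit quaternion [x, y, z, w].
In Python, from bench import r gives the robot as it stands.
- The arm moves only by the tool arm_command, never from a script. Its argument "moves" is one flat list of numbers, 4 for each row, row after row: the shift along the tool's x, y, z in cm, then the turn about the tool's z in degrees. A call has 1 to 12 rows; each row shifts and turns the commanded pose from where the row before left it, along the tool's axes as they then stand; what a row does not reach is not made up. A row lasts 1/12 s, in which the tool goes at most 41.7 mm and 7.16 degrees, less where a joint would pass 70% of its speed; a pose out of reach is approached as far as the arm can. A call with a gripper value outside its range is refused whole. "fingers" is the opening in per cent of the stroke, from 0 (shut) to 100 (fully open), set as the call begins (left out, the last holds). The fingers move at their own pace and stop on an object; "squeeze" is the grip in N (left out, the last holds). Time passes only in rows, so rows that do not move let the fingers close. It gives the time, the measured TCP pose, the force, the opening and the grip force at its end, in the units of the state.
- r.read_state(): the state, without advancing time (a new reading comes with each control period).
- r.camera(name): name is "side" or "top" or "wrist"; returns the picture (384x512x3 uint8, red, green, blue); there is no depth.
- r.camera_info(name): a dict with "fx", "fy", "cx", "cy" (pixels), "origin" and "attitude" of the camera in the world. Camera axes: x right, y up, looking along -z (the intrinsics and any distortion apply to the point x, -y, -z); pixel columns grow to the right and rows downward; lengths in m; the calibration is good to about 2 mm. A picture is of the moment at which its call begins: read the wrist's pose just before it. camera_info takes no time and is no camera call; for the wrist camera it gives the pose at the moment of the call.
- r.close_job(): hands the job in; it is judged then, once.
The state is a dict: "time": time; "joint_positions": joint angles; "joint_vel": joint speeds; "joint_torque": joint torques, N m; "ee_pos": TCP position; "eef_rot": TCP orientation; "ft_force": force on the tool from outside, world axes, zero at the start; "torque": the same for the moment, N m; "width": finger opening in m; "grip_force": force on a finger pad.
Only numpy, scipy, OpenCV 4.12 (cv2) and the standard library are available. Lean on these libraries where they do the work, as an engineer would, in place of code of your own. Each camera call takes 0.05 s, during which the arm holds its last target. There are 200 camera calls.

TASK

The hinged metal leaf of the blue bench press has sagged. Slide the wooden wedge, thin end first and lying flat on the bench, straight in under the middle of the leaf's front edge until it has lifted the leaf hard up against its two stop nuts and is jammed tight, then let go and leave it there. Leave the flat bar, the steel collar and the screwdriver that lie around it where they are.

Things in the scene. Friction and masses are not known exactly. Their poses are not given: they have to be found in the camera images.
- wedge_mid (a point): Loose wooden wedge, 180 mm long, 45 wide, about 110 g, flat on the bench: 4 mm thick at the thin end, 31 at the blunt end, flat underneath, top a plain slope (0.15 mm rise per mm). The point is half-way along and across, 8.75 mm above its underside. Its x axis points to the thin end (90 mm ahead), y across its width, z up.
- press: Blue bench press, bolted down. Origin: below the middle of the leaf's front edge, 0 to 4 mm above the bench. x is level and points in under the leaf, square to the edge (the way the wedge goes); y along the edge. Level, the leaf's underside is 16 mm above the origin. Two 12 mm studs at x 45, y +-70 mm carry the stop nuts (tops 63 mm up). Casting and column, to 0.5 m tall, from x = 205 mm on.
- leaf_edge (a point): Middle of the lower front edge of the leaf, a red metal plate with round holes, 180 mm wide along y, 190 mm deep, 12 mm thick, about 0.9 kg, hinged at its far side 200 mm in. The point moves with the leaf: sagged it is 8 to 12 mm above the bench, level 16 to 20 mm. Its y axis runs along the edge.
- leaf (a joint): Angle of the leaf: 0 = sagged (the start), 0.04 rad = level, hard up against the stop nuts. It drops back if not held up. Pushing the wedge in takes 7 to 12 N while the leaf rises, then the push rises steeply once the leaf meets the nuts; a push of about 20 N jams it well and it then stays by friction.
- bar: Bystander: plain flat aluminium bar, 160 x 40 x 20 mm (not a wedge), origin under its centre.
- collar: Bystander: dark steel collar, 90 mm across, 35 mm tall, origin under its centre.
- screwdriver: Bystander: screwdriver 200 mm long, lying on the bench.
There are look-alikes about, which are no part of the job. There is more than one size of the part that bears wedge_mid; the job needs the largest.

How it is judged:
At the end, for the whole second after the job is handed in: Leaf joint above 0.036; wedge presses it with over 8 N (more than the leaf's weight gives there, so jammed), lies flat (tilt under 0.06 rad), square to the edge within 0.2 rad, within 35 mm of its middle, the wedge's middle at most 60 mm past the edge; at rest, let go (value of joint leaf above 0.036 rad and contact force between wedge and leaf above 8 N and y of wedge_mid in the frame of press between -0.035 and 0.035 m and angle between the x axis of wedge_mid and the x axis of press, either way round below 0.2 rad and angle between wedge_mid's own z axis and vertical below 0.06 rad and x of wedge_mid in the frame of press below 0.06 m and linear speed of wedge below 0.01 m/s); the robot touches nothing.
It fails at once if the bar, collar or screwdriver is shifted by more than 30 mm (distance of any of bar, collar, screwdriver from where it was at the start of the episode above 0.03 m).
It also fails if it takes over 42 s, if anything falls off the work surface, if the arm or the gripper's body presses on something with over 40 N, if the wrist force passes 120 N, or if a joint passes its speed limit or range.

## Working session

There is one attempt and no reset: what is moved stays moved. The work goes in short steps, Python scripts to look and compute and a tool call to move; the robot and the scene stay as the last step left them, time stands still between calls to the robot, and variables do not carry over. Pictures are saved under pics/ and viewed, at most 10 in all, crops included, and the job is handed in when it is done.

Besides the shell and the picture viewer there is one more tool, called after ">>>" by a JSON object that holds its "fn" and its "kwargs". arm_command: Moves the arm, as the interface text tells. Its arguments: {"type":"object","properties":{"moves":{"type":"array"},"fingers":{"type":"number"},"squeeze":{"type":"number"}},"required":["moves"]}

```bash
mkdir -p pics; cat > h.py <<'E'
import numpy as np,cv2
from bench import r
from scipy.spatial.transform import Rotation as R
def att(i):
    a=np.array(i["attitude"],float)
    return a if a.shape==(3,3) else R.from_quat(a).as_matrix()
def ray(i,u,v):
    d=np.array([(u-i["cx"])/i["fx"],-(v-i["cy"])/i["fy"],-1.])
    return np.array(i["origin"]),att(i)@d
def onz(i,u,v,z):
    o,d=ray(i,u,v); return o+d*(z-o[2])/d[2]
def proj(i,p):
    c=att(i).T@(np.array(p)-i["origin"]); return i["cx"]+i["fx"]*c[0]/-c[2], i["cy"]-i["fy"]*c[1]/-c[2]
E
python3 - <<'E'
from h import *
s=r.read_state();print(s["time"],s["ee_pos"],s["eef_rot"],s["width"])
for n in("top","side"):
    i=r.camera_info(n);print(n,i)
    cv2.imwrite(f"pics/{n}0.png",cv2.resize(r.camera(n)[:,:,::-1],(800,600)))
E
```

```text
0.0 [0.18208062 0.59747985 0.22172418] [ 1.47341243e-01  9.89085449e-01 -7.26789531e-04 -6.92222945e-05] 0.08708095415066391
top {'fx': 473.0651889436563, 'fy': 473.0651889436563, 'cx': 255.6289507497415, 'cy': 191.6585538374105, 'origin': array([ 0.4528183 , -0.05353185,  1.46511007]), 'attitude': array([ 0.0289074 , -0.01650503, -0.70315353,  0.71025844])}
side {'fx': 443.40578789170894, 'fy': 443.40578789170894, 'cx': 252.1227530504158, 'cy': 187.2963741066681, 'origin': array([-0.20815816, -0.77524408,  0.69317264]), 'attitude': array([ 0.45066195, -0.19713834, -0.33724337,  0.80268748])}
```

View pics/top0.png

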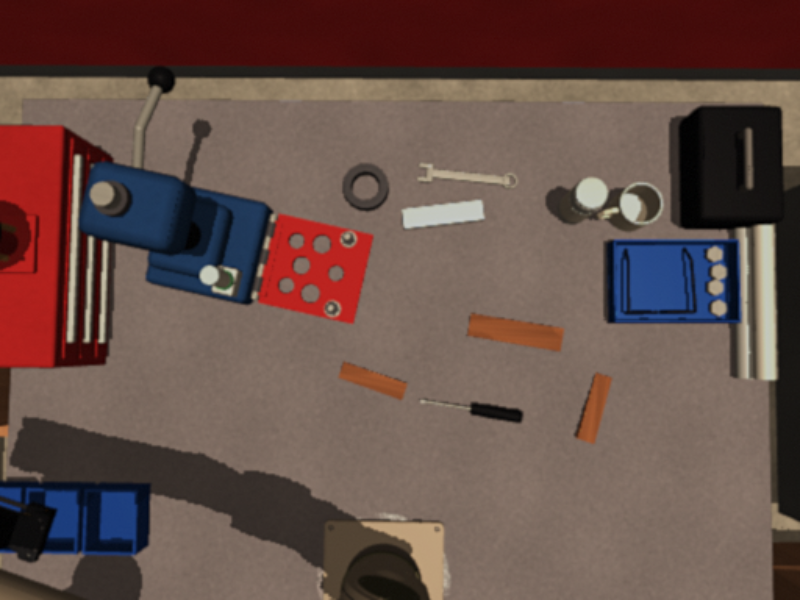

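View pics/side0.png

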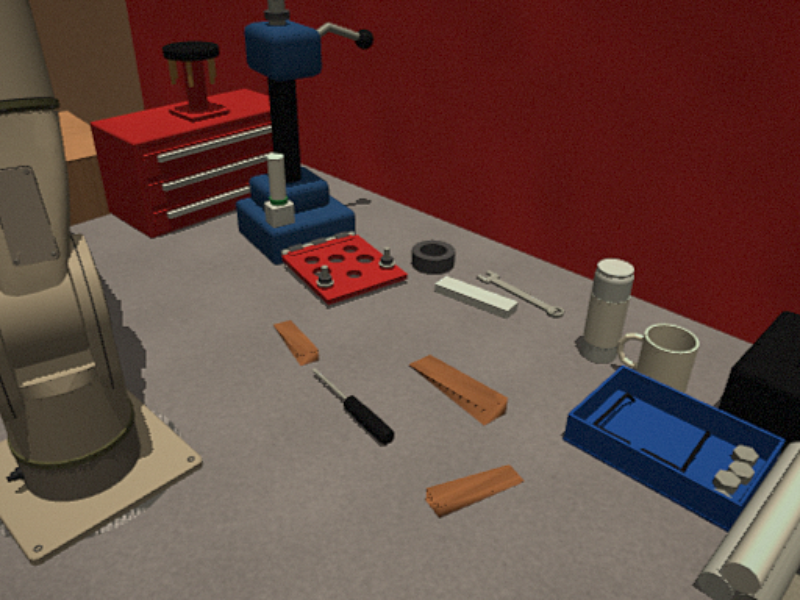

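The top view shows the large wedge at about (515,332), with its thin end to the left at (468,328). The leaf's front edge runs from (372,235) to (353,322), the bar is at (443,214), the collar at (365,187) and the screwdriver at about (475,408). The side view confirms that the wedge's blunt end points away from the press. Next I'll measure these.

```bash
cat > m.py <<'E'
from h import *
def blob(img,kind,cen=None):
    hsv=cv2.cvtColor(img,cv2.COLOR_RGB2HSV)
    if kind=="wood": m=cv2.inRange(hsv,(6,110,60),(16,230,255))
    else: m=cv2.inRange(hsv,(0,200,90),(5,255,255))|cv2.inRange(hsv,(174,200,90),(180,255,255))
    m=cv2.morphologyEx(m,cv2.MORPH_OPEN,np.ones((3,3)))
    cs,_=cv2.findContours(m,cv2.RETR_EXTERNAL,cv2.CHAIN_APPROX_NONE)
    return [c for c in cs if cv2.contourArea(c)>150]
E
python3 - <<'E'
from m import *
im=r.camera("top");i=r.camera_info("top")
for k,z in(("wood",.012),("red",.022)):
    for c in blob(im,k):
        q=cv2.boxPoints(cv2.minAreaRect(c)); w=np.array([onz(i,u,v,z) for u,v in q])
        if np.linalg.norm(w.mean(0)[:2]-[.5,0])>.45: continue
        w=w[:,:2]; print(k,cv2.contourArea(c),"px",q.round(1).tolist(),"\n w",w.round(4).tolist(),"c",w.mean(0).round(4),"sides",np.linalg.norm(w-np.roll(w,-1,0),axis=1).round(4))
        for a in range(2):
            d=w[a+1]-w[a]; print("  dir",np.degrees(np.arctan2(d[1],d[0])).round(2))
s=r.read_state();M=R.from_quat(s["eef_rot"]).as_matrix();print(M.round(3),r.camera_info("wrist"))
E
```

```text
wood 480.5 px [[368.0, 280.5], [379.8999938964844, 237.89999389648438], [391.79998779296875, 241.1999969482422], [379.8999938964844, 283.79998779296875]] 
 w [[0.2797, -0.3709], [0.4088, -0.4075], [0.3992, -0.4435], [0.2702, -0.4068]] c [ 0.3395 -0.4072] sides [0.1342 0.0373 0.134  0.0371]
  dir -15.8
  dir -104.96
wood 439.0 px [[215.6999969482422, 241.39999389648438], [219.5, 230.6999969482422], [260.5, 244.89999389648438], [256.70001220703125, 255.60000610351562]] 
 w [[0.3922, 0.093], [0.4253, 0.0821], [0.3834, -0.0441], [0.3505, -0.033]] c [0.3879 0.0245] sides [0.0348 0.1329 0.0347 0.1328]
  dir -18.32
  dir -108.36
wood 846.5 px [[298.3999938964844, 214.60000610351562], [300.8999938964844, 199.60000610351562], [360.70001220703125, 209.60000610351562], [358.20001220703125, 224.5]] 
 w [[0.4771, -0.1594], [0.5229, -0.1668], [0.4942, -0.3497], [0.4485, -0.342]] c [ 0.4857 -0.2544] sides [0.0464 0.1852 0.0463 0.1848]
  dir -9.18
  dir -98.93
red 3136.0 px [[164.39999389648438, 192.39999389648438], [177.0, 136.6999969482422], [237.8000030517578, 150.60000610351562], [225.1999969482422, 206.3000030517578]] 
 w [[0.5405, 0.2523], [0.7132, 0.217], [0.6717, 0.0284], [0.4999, 0.0649]] c [0.6063 0.1406] sides [0.1764 0.1931 0.1756 0.1917]
  dir -11.54
  dir -102.42
[[-0.957  0.291 -0.   ]
 [ 0.291  0.957 -0.001]
 [-0.    -0.001 -1.   ]] {'fx': 324.9099497940008, 'fy': 324.9099497940008, 'cx': 254.12679488099235, 'cy': 191.89578513310133, 'origin': array([0.11637455, 0.61728458, 0.38461673]), 'attitude': array([-0.10315361, -0.07577709,  0.59021791,  0.79703198])}
```

>>> {"fn": "arm_command", "kwargs": {"moves": [0,-4,0,0,0,-4,0,0,0,-4,0,0,0,-3,0,0,-3.8,0,0,4.6,-3.8,0,0,4.6,-3.8,0,0,4.6,-3.8,0,0,4.6,-3.8,0,0,4.6,-3.8,0,0,4.6,-3.8,0,0,4.6,-3.8,0,0,4.6], "fingers": 100}}

```text
time: 1.15
ee_pos: [0.3902, 0.29, 0.2224]
eef_rot: [0.454, 0.891, 0.0, 0.0]
ft_force: [0.3, 0.6, 0.4]
width: 0.0872
grip_force: 0.0
```

>>> {"fn": "arm_command", "kwargs": {"moves": [-3.8,0,0,4.6,-3.8,0,0,4.6,-3.8,0,0,4.6,-3.8,0,0,4.6,-3.8,0,0,4.6,-3.8,0,0,4.6,-3.8,0,0,4.6,-3.8,0,0,4.6,-3.8,0,0,4.6,-3.8,0,0,3.5,-3.8,0,0,0,-3.8,0,0,0]}}

```text
time: 2.15
ee_pos: [0.4761, -0.1419, 0.2225]
eef_rot: [0.759, 0.652, 0.0, -0.0]
ft_force: [1.5, -0.2, 0.2]
width: 0.0871
grip_force: 0.0
```

```bash
cat > go.py <<'E'
from m import *
def rel(tx,ty,tz,ang):  # target TCP, target world angle of tool y (deg)
    s=r.read_state();M=R.from_quat(s["eef_rot"]).as_matrix()
    d=M.T@(np.array([tx,ty,tz])-s["ee_pos"]); a=np.degrees(np.arctan2(M[1,1],M[0,1]))
    print("t",round(s["time"],2),"pos",np.round(s["ee_pos"],4),"tool-y ang",a.round(1),"shift cm (now axes)",(d*100).round(2),"turn",round(a-ang,1),"tilt z",M[:,2].round(4))
E
python3 - <<'E'
from go import *
print(r.read_state()["joint_positions"])
rel(.4795,-.294,.08,-9)
i=r.camera_info("wrist"); im=r.camera("wrist")
cv2.imwrite("pics/w1.png",im[:,:,::-1])
for c in blob(im,"wood"):
    q=cv2.boxPoints(cv2.minAreaRect(c)); print(cv2.contourArea(c),[onz(i,u,v,.014)[:2].round(4).tolist() for u,v in q],q.round().tolist())
E
```

```text
[-0.47981276  0.02863674  0.70008027  1.82312984 -0.01945934  1.29657275
  0.07395066]
t 2.15 pos [ 0.4761 -0.1419  0.2225] tool-y ang -8.7 shift cm (now axes) [-14.98   2.63  14.24] turn 0.3 tilt z [ 1.e-04  3.e-04 -1.e+00]
1030.5 [[0.4572, -0.2839], [0.5012, -0.2906], [0.4958, -0.3338], [0.4507, -0.3269]] [[256.0, 279.0], [291.0, 279.0], [291.0, 309.0], [256.0, 309.0]]
2309.0 [[0.4771, -0.1603], [0.5188, -0.1667], [0.5087, -0.25], [0.4646, -0.2432]] [[257.0, 183.0], [293.0, 183.0], [293.0, 249.0], [257.0, 249.0]]
3055.5 [[0.3469, -0.0343], [0.3791, 0.0522], [0.4141, 0.0435], [0.3842, -0.0438]] [[122.0, 89.0], [131.0, -3.0], [166.0, 0.0], [157.0, 93.0]]
```

View pics/w1.png

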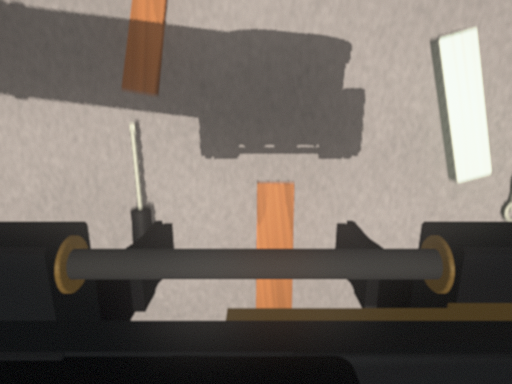

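>>> {"fn": "arm_command", "kwargs": {"moves": [-3,0.5,1,0.3,-3,0.5,2,0,-3,0.5,2,0,-3,0.5,2,0,-3,0.6,2,0,0,0,3,0,0,0,3,0,0,0,2,0,0,0,0,0]}}

```text
time: 2.95
ee_pos: [0.4767, -0.291, 0.0484]
eef_rot: [0.76, 0.65, -0.002, -0.003]
ft_force: [-0.1, 0.4, -0.5]
width: 0.0868
grip_force: 0.0
```

```bash
python3 - <<'E'
from go import *
rel(.4795,-.294,.005,-9)
i=r.camera_info("wrist"); im=r.camera("wrist")
cv2.imwrite("pics/w2.png",im[:,:,::-1])
E
```

```text
t 2.95 pos [ 0.4767 -0.291   0.0484] tool-y ang -9.0 shift cm (now axes) [-0.26  0.35  4.34] turn 0.0 tilt z [-0.0065  0.0022 -1.    ]
```

View pics/w2.png

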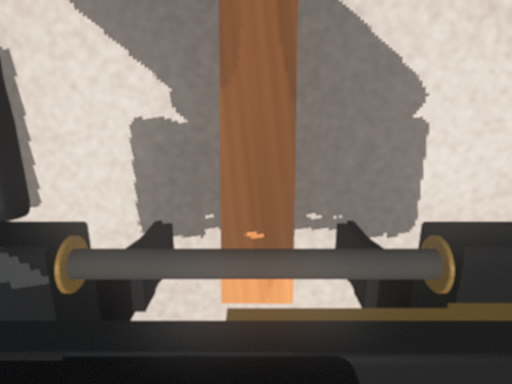

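>>> {"fn": "arm_command", "kwargs": {"moves": [0,0,0,0,0,0,2,0,0,0,2,0,0,0,0.5,0,0,0,0,0,0,0,0,0]}}

```text
time: 3.5
ee_pos: [0.48, -0.2928, 0.009]
eef_rot: [0.76, 0.65, 0.0, 0.001]
ft_force: [0.1, -0.0, 0.5]
width: 0.0869
grip_force: 0.0
```

```bash
python3 - <<'E'
from go import *
rel(.4795,-.294,.005,-9)
E
```

```text
t 3.5 pos [ 0.48   -0.2928  0.009 ] tool-y ang -8.9 shift cm (now axes) [-0.13 -0.04  0.4 ] turn 0.1 tilt z [ 1.5e-03 -6.0e-04 -1.0e+00]
```

Close and grip.

>>> {"fn": "arm_command", "kwargs": {"moves": [0,0,0.3,0,0,0,0,0,0,0,0,0,0,0,0,0,0,0,0,0,0,0,0,0,0,0,0,0,0,0,0,0], "fingers": 0, "squeeze": 50}}

```text
time: 4.17
ee_pos: [0.4792, -0.2924, 0.0046]
eef_rot: [0.76, 0.65, 0.0, -0.0]
ft_force: [-0.0, -0.6, 0.6]
width: 0.0446
grip_force: 50.0
```

```bash
python3 - <<'E'
from go import *
s=r.read_state();print(s["width"],s["grip_force"])
E=np.array([.5858,.0467]); d=np.array([np.cos(np.radians(78)),np.sin(np.radians(78))])
# wedge mid at -105 mm before edge => thin end 15 mm short; TCP 40 mm behind
t=E-d*(.105+.04); rel(t[0],t[1],.02,-12)
E
```

```text
0.044554823339049324 50.0172008323716
t 4.17 pos [ 0.4792 -0.2924  0.0046] tool-y ang -8.9 shift cm (now axes) [20.67  4.48 -1.54] turn 3.1 tilt z [-0.e+00  1.e-04 -1.e+00]
```

>>> {"fn": "arm_command", "kwargs": {"moves": [0,0,-1,0,1,0.5,-0.5,1.5,2,0.5,0,1.6,2.5,0.5,0,0,2.5,0.5,0,0,2.5,0.5,0,0,2.5,0.5,0,0,2.5,0.4,0,0,1.5,0,0,0,1,0,0,0,0,0,0,0,0,0,0,0]}}

```text
time: 5.17
ee_pos: [0.5489, -0.1233, 0.0198]
eef_rot: [0.777, 0.629, -0.0, 0.0]
ft_force: [-0.4, -1.4, -1.5]
width: 0.0445
grip_force: 50.0
```

```bash
python3 - <<'E'
from go import *
s=r.read_state();print(s["width"],s["grip_force"],s["ft_force"])
E_=np.array([.5858,.0467]); d=np.array([np.cos(np.radians(78)),np.sin(np.radians(78))])
t=E_-d*(.105+.04); rel(t[0],t[1],.02,-12)
i=r.camera_info("wrist"); im=r.camera("wrist")
cv2.imwrite("pics/w3.png",im[:,:,::-1])
tp=r.camera("top");cv2.imwrite("pics/t3.png",cv2.resize(tp[110:270,140:380,::-1],None,fx=3,fy=3))
for c in blob(tp,"red"):
    q=cv2.boxPoints(cv2.minAreaRect(c)); print("red",q.round(1).tolist())
E
```

```text
0.04448699173318613 50.018809351022355 [-0.4222903  -1.40933273 -1.46735526]
t 5.17 pos [ 0.5489 -0.1233  0.0198] tool-y ang -12.0 shift cm (now axes) [ 2.9   0.07 -0.02] turn -0.0 tilt z [-0.e+00 -3.e-04 -1.e+00]
red [[164.39999389648438, 192.39999389648438], [177.0, 136.8000030517578], [237.6999969482422, 150.60000610351562], [225.10000610351562, 206.10000610351562]]
red [[-0.0, 81.0], [40.0, 81.0], [40.0, 234.0], [0.0, 234.0]]
```

View pics/w3.png

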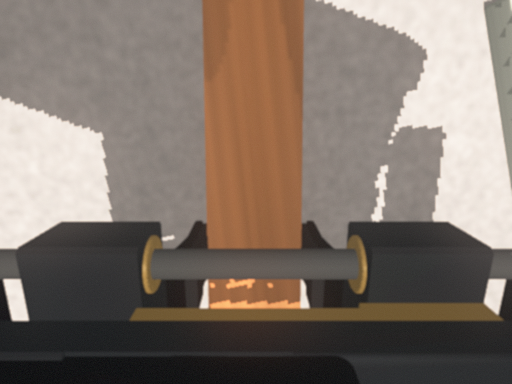

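View pics/t3.png

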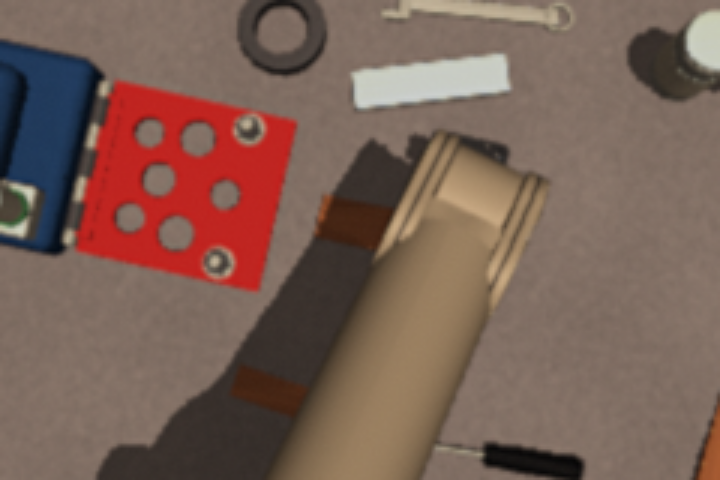

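>>> {"fn": "arm_command", "kwargs": {"moves": [0,0.1,0.8,0,0,0,0.7,0,0,0,0,0,1,0,0,0,1.5,0,0,0,1.5,0,0,0,1.5,0,0,0,1,0,0,0,0.5,0,0,0,0,0,0,0]}}

```text
time: 6.1
ee_pos: [0.5647, -0.0531, 0.0041]
eef_rot: [0.777, 0.63, -0.0, -0.0]
ft_force: [-0.4, -0.6, -0.9]
width: 0.0446
grip_force: 50.0
```

```bash
python3 - <<'E'
from go import *
print(r.read_state()["ft_force"])
E_=np.array([.5858,.0467]); d=np.array([np.cos(np.radians(78)),np.sin(np.radians(78))])
t=E_-d*.04; rel(t[0],t[1],.0046,-12)
E
```

```text
[-0.43895714 -0.63303618 -0.86420248]
t 6.1 pos [ 0.5647 -0.0531  0.0041] tool-y ang -11.9 shift cm (now axes) [ 6.2  -0.01 -0.05] turn 0.1 tilt z [-5.e-04  4.e-04 -1.e+00]
```

>>> {"fn": "arm_command", "kwargs": {"moves": [1,0,0,0,1,0,0,0,0.5,0,0,0,0.5,0,0,0,0.5,0,0,0,0,0,0,0]}}

```text
time: 6.6
ee_pos: [0.572, -0.0193, 0.0043]
eef_rot: [0.777, 0.629, -0.0, -0.0]
ft_force: [-0.2, -1.3, -4.5]
width: 0.0446
grip_force: 50.0
```

>>> {"fn": "arm_command", "kwargs": {"moves": [0.5,0,0,0,0.4,0,0,0,0.4,0,0,0,0.4,0,0,0,0,0,0,0,0,0,0,0]}}

```text
time: 7.1
ee_pos: [0.5757, -0.0024, 0.0045]
eef_rot: [0.777, 0.629, 0.0, -0.0]
ft_force: [0.9, 1.6, -5.8]
width: 0.0446
grip_force: 50.0
```

>>> {"fn": "arm_command", "kwargs": {"moves": [0,0,0.1,0,0.3,0,0,0,0.3,0,0,0]}}

```text
time: 7.35
ee_pos: [0.5768, 0.0009, 0.0038]
eef_rot: [0.778, 0.628, -0.0, 0.0]
ft_force: [-2.2, -5.3, -1.8]
width: 0.0448
grip_force: 50.0
```

>>> {"fn": "arm_command", "kwargs": {"moves": [0.2,0,0,0,0.2,0,0,0,0,0,0,0]}}

```text
time: 7.6
ee_pos: [0.5779, 0.0052, 0.0038]
eef_rot: [0.778, 0.629, 0.0, 0.001]
ft_force: [-0.5, -4.1, -1.4]
width: 0.0445
grip_force: 50.0
```

>>> {"fn": "arm_command", "kwargs": {"moves": [0.3,0,0,0,0.3,0,0,0,0.2,0,0,0]}}

```text
time: 7.85
ee_pos: [0.5786, 0.0087, 0.0038]
eef_rot: [0.779, 0.628, -0.002, 0.002]
ft_force: [-7.4, -21.2, 3.9]
width: 0.0448
grip_force: 50.0
```

>>> {"fn": "arm_command", "kwargs": {"moves": [0.1,0,0,0,0,0,0,0,0,0,0,0]}}

```text
time: 8.1
ee_pos: [0.5786, 0.0087, 0.0038]
eef_rot: [0.779, 0.627, -0.002, 0.002]
ft_force: [-6.1, -18.3, 3.5]
width: 0.0449
grip_force: 50.0
```

```bash
python3 - <<'E'
from go import *
print(r.read_state()["ft_force"])
E_=np.array([.5858,.0467]); d=np.array([np.cos(np.radians(78)),np.sin(np.radians(78))])
t=E_-d*.04; rel(t[0],t[1],.0046,-12)
a=r.camera("side")
cv2.imwrite("pics/s4.png",cv2.resize(a[120:240,140:300,::-1],None,fx=5,fy=5,interpolation=2))
E
```

```text
[ -6.05421303 -18.25757514   3.51707653]
t 8.1 pos [0.5786 0.0087 0.0038] tool-y ang -12.3 shift cm (now axes) [-0.14 -0.09 -0.08] turn -0.3 tilt z [-0.0011 -0.0059 -1.    ]
```

View pics/s4.png

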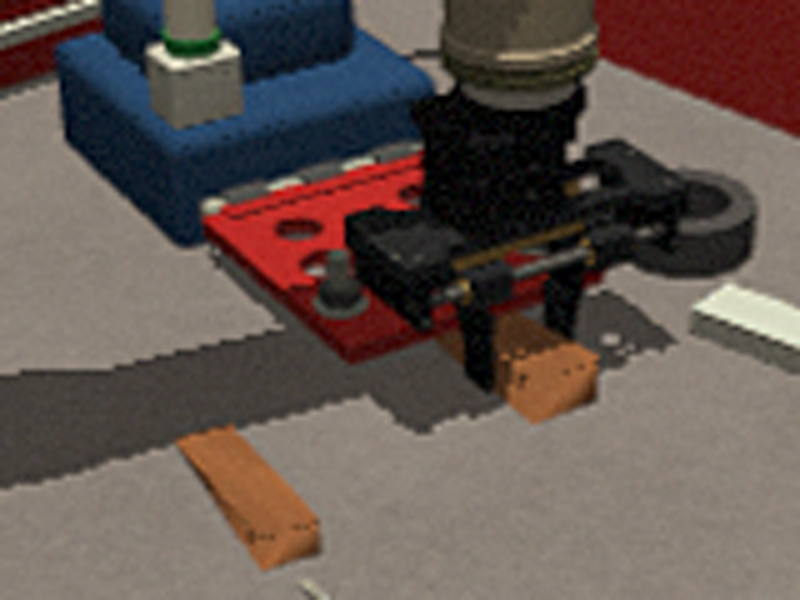

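The side view shows the wedge under the middle of the leaf, and the leaf looks level. One more firm push to jam it.

>>> {"fn": "arm_command", "kwargs": {"moves": [0.3,0,0,0,0.2,0,0,0,0,0,0,0]}}

```text
time: 8.4
ee_pos: [0.5788, 0.0095, 0.0037]
eef_rot: [0.78, 0.626, -0.004, 0.003]
ft_force: [-8.9, -29.7, 6.7]
width: 0.0445
grip_force: 50.0
```

>>> {"fn": "arm_command", "kwargs": {"moves": [0,0,0,0,0,0,0,0,0,0,0,0,0,0,0,0,0,0,0,0,0,0,0,0], "fingers": 100}}

```text
time: 8.9
ee_pos: [0.5807, 0.0205, 0.0037]
eef_rot: [0.777, 0.629, 0.0, -0.0]
ft_force: [0.3, -0.2, -0.4]
width: 0.077
grip_force: 0.0
```

>>> {"fn": "arm_command", "kwargs": {"moves": [-0.5,0,0,0,-0.5,0,0,0,0,0,-1,0,0,0,-2,0,-1,0,-3,0,-3,0,-3,0,-4,0,-3,0,-4,0,-3,0,-4,0,-2,0,-4,0,0,0,0,0,0,0]}}

```text
time: 9.82
ee_pos: [0.5377, -0.1789, 0.1644]
eef_rot: [0.781, 0.625, 0.0, 0.002]
ft_force: [-0.5, -1.1, -0.8]
width: 0.0873
grip_force: 0.0
```

```bash
python3 - <<'E'
from go import *
s=r.read_state();print(s["ee_pos"],s["ft_force"],s["width"])
a=r.camera("side");b=r.camera("top");i=r.camera_info("top")
for c in blob(b,"wood"):
    q=cv2.boxPoints(cv2.minAreaRect(c)); print(np.array([onz(i,u,v,.025)[:2] for u,v in q]).round(3).tolist())
x=cv2.resize(a[120:240,140:300,::-1],(560,420)); y=cv2.resize(b[110:270,140:380,::-1],(630,420))
cv2.imwrite("pics/f.png",cv2.resize(np.hstack([x,y]),(800,282)))
E
```

```text
[ 0.53772192 -0.17890576  0.16436427] [-0.48778437 -1.10635999 -0.79468249] 0.08727507721974016
[[0.282, -0.367], [0.409, -0.404], [0.399, -0.441], [0.272, -0.404]]
[[0.392, 0.092], [0.425, 0.081], [0.385, -0.044], [0.352, -0.034]]
[[0.564, 0.049], [0.61, 0.04], [0.593, -0.045], [0.547, -0.035]]
```

View pics/f.png

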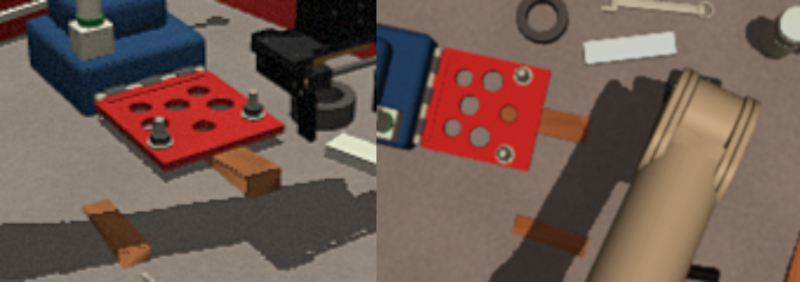

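The wedge is in under the middle of the leaf, square to the edge. The leaf is up against the nuts and the arm is clear.

```bash
python3 -c "
from bench import r
print(r.close_job())"
```

```text
the job is handed in; nothing more can be done
None
```

The largest wedge is pushed in under the middle of the leaf with about 31 N, holding the leaf up and looking square, then let go; the job was handed in at about 10 s of robot time, no verdict came back, and the arm went nowhere near the bar, collar or screwdriver.

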